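# Fit the guide cover and hold a probe centred in the vessel

### The job

Put the grey guide cover on the steel vessel that stands on the stirrer: set it down on the rim rather than dropping it, level and fully home, and let go. Then take the probe out of its stand by the black handle and lower it upright through the cover's guide tube, without it ever touching the cover or the vessel, until its tip is about halfway down inside the vessel, between rim and floor. Finish while still holding the probe there, steady and centred in the tube, with the cover still in place and the jar, slide box and beaker left where they are.

Things in the scene. Friction and masses are not known exactly. Their poses are not given: they have to be found in the camera images.
- stirrer: Fixed white stirrer, 150 x 150 mm, 26 mm high, two knobs on its front (-x), dark round plate on top (30 mm above the bench). A plain open steel vessel is held fast at the plate's centre by three short grey pins: outside diameter 66, wall 3, height 75 mm, rim 105 mm above the bench. Origin: centre of the stirrer's underside, on the vessel's axis; z up.
- vessel_rim (a point): Centre of the vessel's round mouth, level with its rim, 105 mm above the bench. When the cover is fully home, its skirt surrounds the rim with about 4 mm play, its plate's underside lies on the rim, and its origin is 12 mm below this point.
- vessel_floor (a point): Centre of the vessel's inner floor, 35 mm above the bench: 70 mm below the rim.
- cover: Loose grey plastic cover, round, 58 mm high, standing on its skirt: skirt 12 mm high, flared, outside 86 narrowing to 80 mm, inside 80 to 74; plate 80 mm wide, 6 thick (12 to 18 mm above origin); guide tube in the middle, outside diameter 36, 18 to 58 mm above origin, to grip it by. A 20 mm bore goes straight down through tube and plate. Origin: on the bore's axis at the skirt's lower edge; z up.
- tube_mouth (a point): Centre of the upper mouth of the cover's bore, at the top of the guide tube, 58 mm above the cover's origin.
- stand: Fixed probe stand: dark base 80 x 90 x 8 mm, two upright posts, and on them an aluminium bar 40 x 90 mm, 12 thick, its top 130 mm above the bench, with a 13 mm hole in its middle in which the probe hangs. Origin: centre of the underside, straight below the hole; z up, y along the bar.
- probe: Loose probe, about 80 g, hanging upright in the stand: straight steel rod, diameter 8, length 110 mm, below a round black handle of diameter 22 and height 50 mm. The handle's lower face rests on the stand's bar; the probe lifts straight up and out. Origin: on the axis at the handle's lower face; z up along the axis.
- probe_grip (a point): Point on the probe's axis in the handle, 30 mm above the handle's lower face (140 mm above the tip): a good place to grip.
- rod_mid (a point): Middle of the steel rod, 55 mm above the tip.
- probe_tip (a point): Lower end of the rod, 110 mm below the handle's lower face.
- jar: Bystander: closed amber jar, 56 mm in diameter, 85 mm high, beyond the stirrer. Origin at the centre of its underside.
- slide_box: Bystander: closed grey slide box, 85 x 110 x 34 mm, beyond the stirrer. Origin at the centre of its underside.
- beaker: Bystander: small empty glass beaker, 64 mm in diameter, 80 mm high, at the far left. Origin at the centre of its underside.
There are look-alikes about, which are no part of the job. What is shaped like the cover but green or yellow is not meant.

How it is judged:
On the way, in this order (a step that is already met when the one before it is completed fails the run):
1. the cover, still in the gripper, is lowered onto the vessel (within 15 mm of fully home, within 10 mm of the axis) (contact force between the fingers and cover above 0.5 N and z of cover in the frame of vessel_rim below 0.003 m and horizontal distance between cover and vessel_rim below 0.01 m), for 0.05 s.
2. the cover sits level and fully home on the vessel, let go (z of cover in the frame of vessel_rim between -0.0145 and -0.0095 m and horizontal distance between cover and vessel_rim below 0.007 m and angle between cover's own z axis and vertical below 0.06 rad and contact force between the fingers and cover below 0.05 N), for 0.2 s.
3. the probe is held above the guide tube with the cover still home (z of cover in the frame of vessel_rim between -0.0145 and -0.0095 m and horizontal distance between cover and vessel_rim below 0.007 m and angle between cover's own z axis and vertical below 0.06 rad and contact force between the fingers and probe above 0.5 N and z of probe_tip in the frame of tube_mouth above 0.002 m and horizontal distance between probe_tip and tube_mouth below 0.03 m), for 0.05 s.
At the end, for the whole second after the job is handed in: Cover home on the rim (2.5 mm, level to 0.06 rad), untouched by the fingers; probe held in the fingers, still, upright to 0.06 rad, rod middle within 4 mm of the bore axis, tip 20 to 50 mm above the vessel floor, touching neither cover nor vessel (all of step 2 and contact force between the fingers and probe above 0.5 N and contact force between probe and cover below 0.05 N and contact force between probe and stirrer below 0.05 N and horizontal distance between rod_mid and tube_mouth below 0.004 m and angle between probe's own z axis and vertical below 0.06 rad and z of probe_tip in the frame of vessel_floor between 0.02 and 0.05 m and linear speed of probe below 0.02 m/s); the arm keeps its last pose, push and grip.
It fails at once if the probe touches the cover (contact force between probe and cover above 0.1 N).
It fails at once if the probe touches the vessel or stirrer (contact force between probe and stirrer above 0.1 N).
It fails at once if the jar, slide box or beaker is moved by more than 20 mm (distance of any of jar, slide_box, beaker from where it was at the start of the episode above 0.02 m).
It also fails if it takes over 64 s, if anything falls off the work surface, if the arm or the gripper's body presses on something with over 40 N, if the wrist force passes 120 N, or if a joint passes its speed limit or range.

### The arm

A 7-joint arm with a two-finger parallel gripper is mounted at the origin on the work surface. World frame = base frame: x ahead of the robot, y to its left, z up, the work surface at z = 0. Lengths are in m, angles in rad, forces in N, time in s.
With the tool pointing down it reaches from about 0.4 to 0.85 m from the base axis. Payload 10.4 kg.
Tool frame: the origin (TCP) lies midway between the tips of the shut fingers; the grasp point (between the pads) lies 19 mm behind it; z points along the fingers, x is the direction in which the jaws open and shut, and the axes are right-handed (so a half turn about z gives the same grasp; the last joint's range is limited). The gripper opens to 85 mm and grips with 20 to 120 N. Pads are 22 mm wide; open, the fingers measure 114 mm over their backs; the gripper's body (76 mm by 85 mm) begins 54 mm behind the grasp point. The pads swing forward as they close: fully open they stand 13 mm farther back than shut.
Start: joints at [-1.261, 0.332, -0.065, 1.46, 0.022, 1.35, -0.088], TCP at [0.204, 0.591, 0.231] pointing down, gripper open.
Joint ranges: [-2.6, 2.6], [-0.5, 2.12], [-1.47, 1.34], [0.16, 2.42], [-1.27, 4.41], [0.06, 2.06], [-2.6, 2.6]. Speed limits (rad/s): [2.22, 2.22, 2.79, 2.79, 3.14, 3.14, 3.14].

### API

Orientations are given as a unit quaternion [x, y, z, w].
In Python, from workcell import manip, cams gives the robot as it stands.
- The arm moves only by the tool move_arm, never from a script. Its argument "moves" is a list of rows, each a list of 7 numbers: the turn, a rotation vector about the tool's x, y, z in degrees, then the shift along the tool's x, y, z in m, then the finger opening in m, from 0 to 0.0854. A call has 1 to 10 rows; each row is the pose to reach, as a shift and turn from the pose commanded when the call began, along the tool's axes at that moment; what a row does not reach only later rows make up. A row lasts 1/10 s, in which the tool goes at most 50 mm and 8.59 degrees, less where a joint would pass 70% of its speed; a pose out of reach is approached as far as the arm can. A call with a gripper value outside its range is refused whole. The fingers move at their own pace and stop on an object; "grip_force" is the grip in N (left out, the last holds). Time passes only in rows, so rows that repeat a pose let the fingers close. It gives the time, the measured TCP pose, the force and the opening at its end, in the units of the state.
- manip.get_obs(): the state, without advancing time (a new reading comes with each control period).
- cams.camera(name): name is "side" or "top"; returns the picture (400x640x3 uint8, red, green, blue); there is no depth.
- cams.camera_params(name): a dict with "fx", "fy", "cx", "cy" (pixels), "xyz" and "rotation" of the camera in the world. Camera axes: x right, y up, looking along -z (the intrinsics and any distortion apply to the point x, -y, -z); pixel columns grow to the right and rows downward; lengths in m; the calibration is good to about 2 mm. A picture is of the moment at which its call begins. camera_params takes no time and is no camera call.
- manip.hand_in(): hands the job in, once; it reports no verdict.
The state is a dict: "clock": time; "joint_pos": joint angles; "joint_velocities": joint speeds; "tau": joint torques, N m; "position": TCP position; "ee_rot": TCP orientation; "ft_force": force on the tool from outside, world axes, zero at the start; "torque": the same for the moment, N m; "grip_width": opening from 0.0 (shut) to 1.0 (fully open).
Only numpy, scipy, OpenCV 4.12 (cv2) and the standard library are available. Lean on these libraries where they do the work, as an engineer would, in place of code of your own. Each camera call takes 0.05 s, during which the arm holds its last target. There are 200 camera calls.

## Working session

There is one attempt and no reset: what is moved stays moved. The work goes in short steps, Python scripts to look and compute and a tool call to move; the robot and the scene stay as the last step left them, time stands still between calls to the robot, and variables do not carry over. Pictures are saved under pics/ and viewed, about 8 in all and at most 12, crops included, and the job is handed in when it is done.

Besides the shell and the picture viewer there is one more tool, called after "Request:" as a command line: name --pt "numbers of a row" for each row, then --argument value for the rest. move_arm: Moves the arm, as the interface text tells. Its arguments: {"type":"object","properties":{"moves":{"type":"array","items":{"type":"array","items":{"type":"number"}}},"grip_force":{"type":"number"}},"required":["moves"]}

```bash
mkdir -p pics
cat > h.py <<'E'
import numpy as np, cv2
from workcell import manip, cams
def snap(n,f):
    im=np.asarray(cams.camera(n)); cv2.imwrite('pics/'+f,im[:,:,::-1]); return im
def cam(n):
    p=cams.camera_params(n); return p,np.array(p['xyz']),np.array(p['rotation'])
def proj(n,P):
    p,c,R=cam(n); q=R.T@(np.array(P)-c); return p['cx']+p['fx']*q[0]/-q[2], p['cy']+p['fy']*(-q[1])/-q[2]
def ray(n,u,v,z):
    p,c,R=cam(n); d=R@np.array([(u-p['cx'])/p['fx'],-(v-p['cy'])/p['fy'],-1]); return c+d*(z-c[2])/d[2]
E
python3 - <<'E'
from h import *
print(manip.get_obs())
for n in('side','top'): print(cams.camera_params(n)); snap(n,n+'0.png')
E
```

```text
{'clock': 0.0, 'joint_pos': array([-1.26060939,  0.33287516, -0.06472029,  1.4609259 ,  0.02156799,
        1.34989862, -0.08848692]), 'joint_velocities': array([-0.00270878, -0.00066196, -0.00077977,  0.00099289,  0.00053747,
        0.00047438, -0.00011122]), 'tau': array([-6.95642138e-04, -6.25444293e+01,  4.86943207e-02, -3.91607630e+01,
        1.62016251e-02,  9.52666509e-03,  1.63670848e-05]), 'position': array([0.20403625, 0.59036582, 0.23052128]), 'ee_rot': array([ 8.14442843e-01,  5.80243359e-01, -5.67495954e-04,  4.21001829e-04]), 'ft_force': array([-0.53456299, -0.66625754,  0.19849635]), 'torque': array([-0.03211917,  0.03137375,  0.00899055]), 'grip_width': 1.0019187048908051}
{'fx': 443.280867823479, 'fy': 443.280867823479, 'cx': 309.70459568071436, 'cy': 200.49650516088698, 'xyz': array([ 0.18830368, -0.71946864,  0.86730861]), 'rotation': array([ 0.40832628, -0.08851245, -0.20627549,  0.88480824])}
{'fx': 467.1519926235732, 'fy': 467.1519926235732, 'cx': 319.0546349059742, 'cy': 203.76069274000633, 'xyz': array([0.35243946, 0.06627143, 1.36453399]), 'rotation': array([ 0.05222914, -0.06480852, -0.70312502,  0.70617786])}
```

```bash
sed -i "s/np.array(p\['rotation'\])/Rot.from_quat(p['rotation']).as_matrix()/; 1a from scipy.spatial.transform import Rotation as Rot" h.py
```

```text
(no output)
```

View pics/side0.png

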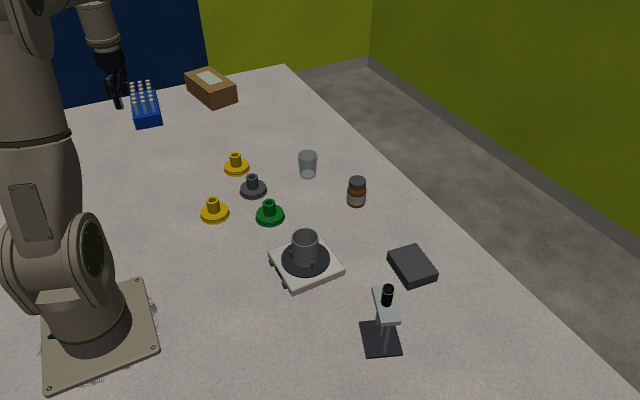

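View pics/top0.png

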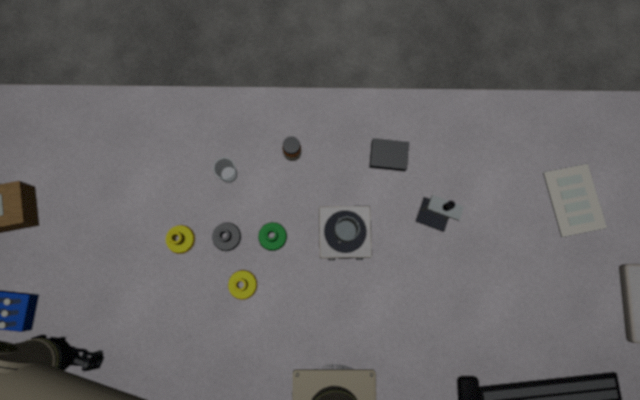

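Grey cover at top (226,236) and side (253,186). Its look-alikes are yellow at top (180,239) and (242,285), and green at top (272,236). The vessel is at top (346,230) and the probe handle at top (448,206). I'll check these in one montage of crops.

Run:
```python
from h import *
t=cv2.imread('pics/top0.png'); s=cv2.imread('pics/side0.png')
def crop(im,u,v,w=32,h=36,k=6): return cv2.resize(im[v-h:v+h,u-w:u+w],None,fx=k*25/36/1,fy=k*25/36,interpolation=cv2.INTER_CUBIC)
rows=[np.hstack([crop(t,226,236),crop(t,346,230),crop(t,448,206)]),np.hstack([crop(s,253,186),crop(s,305,255),crop(s,386,310)])]
m=np.vstack(rows);print(m.shape);cv2.imwrite('pics/mont0.png',m)
for n,u,v,z in [('top',226,236,.058),('side',252,176,.058),('top',346,228,.105),('side',305,236,.105),('top',449,205,.18),('side',388,287,.18)]: print(n,ray(n,u,v,z))
```

```text
(600, 801, 3)
top [0.47818188 0.30300062 0.058     ]
side [0.48704976 0.31334802 0.058     ]
top [ 0.49690102 -0.02922874  0.105     ]
side [ 0.50124186 -0.02937483  0.105     ]
top [ 0.54932939 -0.29034315  0.18      ]
side [ 0.55447455 -0.29446756  0.18      ]
```

View pics/mont0.png

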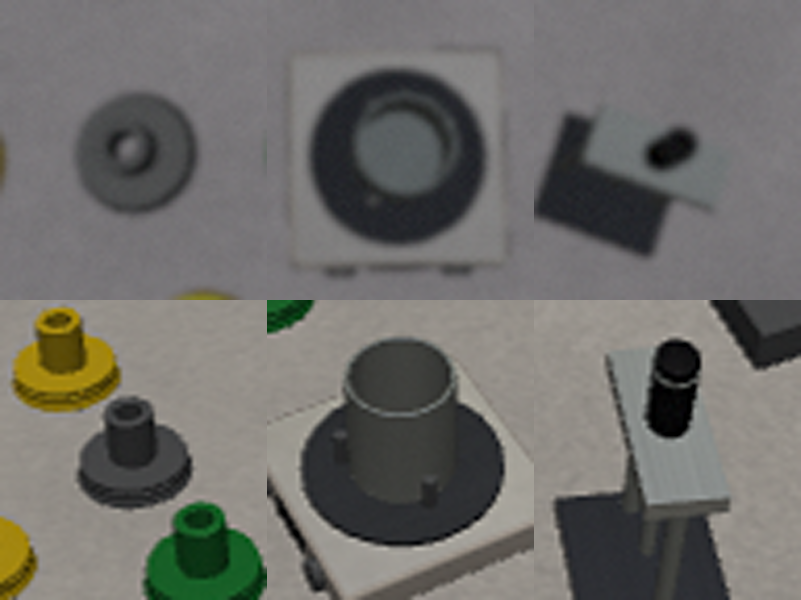

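```bash
cat >> h.py <<'E'
A=np.linspace(0,2*np.pi,90)
def fit(ims,circ,x0,rng=.02):
    """maximise signed image gradient magnitude along the projected circles (z,r); ims {name:img}"""
    from scipy.optimize import minimize
    G={}
    for n,im in ims.items():
        g=cv2.GaussianBlur(cv2.cvtColor(im,cv2.COLOR_RGB2GRAY).astype(np.float32),(0,0),.8)
        G[n]=np.minimum(np.hypot(cv2.Sobel(g,cv2.CV_32F,1,0),cv2.Sobel(g,cv2.CV_32F,0,1)),150)
    def cost(xy):
        s=0
        for n in G:
            p,c,R=cam(n)
            for z,r in circ:
                P=np.c_[xy[0]+r*np.cos(A),xy[1]+r*np.sin(A),np.full(90,z)]
                q=(P-c)@R
                u=(p['cx']-p['fx']*q[:,0]/q[:,2]).astype(np.float32); v=(p['cy']+p['fy']*q[:,1]/q[:,2]).astype(np.float32)
                s-=cv2.remap(G[n],u,v,cv2.INTER_LINEAR).mean()
        return s
    from scipy.optimize import brute
    x=brute(cost,[(x0[0]-rng,x0[0]+rng),(x0[1]-rng,x0[1]+rng)],Ns=21,finish=None)
    r=minimize(cost,x,method='Nelder-Mead',options=dict(initial_simplex=x+.002*np.array([[0,0],[1,0],[0,1]])))
    return np.round(r.x,4),round(float(r.fun),1)
COVER=[(.058,.018),(0,.043),(.018,.04)]; VES=[(.105,.033),(.105,.030)]; PROBE=[(.18,.011),(.13,.011)]
E
python3 - <<'E'
from h import *
I={n:cv2.imread(f'pics/{n}0.png')[:,:,::-1].copy() for n in('top','side')}
for nm,c,x0 in [('cover',COVER,(.483,.308)),('vessel',VES,(.5,-.029)),('probe',PROBE,(.552,-.292))]:
    for ims in ({'top':I['top']},{'side':I['side']},I): print(nm,list(ims),fit(ims,c,x0))
E
```

```text
cover ['top'] (array([0.4806, 0.308 ]), -226.5)
cover ['side'] (array([0.4848, 0.3128]), -352.6)
cover ['top', 'side'] (array([0.4835, 0.3122]), -566.6)
vessel ['top'] (array([ 0.5161, -0.0174]), -143.3)Traceback (most recent call last):
  File "<stdin>", line 4, in <module>
  File "h.py", line 32, in fit
    r=minimize(cost,x,method='Nelder-Mead',options=dict(initial_simplex=x+.002*np.array([[0,0],[1,0],[0,1]])))
    res = _minimize_neldermead(fun, x0, args, callback, bounds=bounds,
                               **options)
    fxcc = func(xcc)
    fx = function(np.copy(x), *(wrapper_args + args))
  File "h.py", line 23, in cost
    p,c,R=cam(n)
          ~~~^^^
  File "h.py", line 7, in cam
    p=cams.camera_params(n); return p,np.array(p['xyz']),Rot.from_quat(p['rotation']).as_matrix()
ValueError: time passes only in moves, steps and waits
```

```bash
sed -i 's/^def cam(n)/import functools\n@functools.cache\ndef cam(n)/' h.py
python3 - <<'E'
from h import *
I={n:cv2.imread(f'pics/{n}0.png')[:,:,::-1].copy() for n in('top','side')}
for nm,c,x0,g in [('cover',COVER,(.483,.308),.01),('vessel',VES,(.499,-.029),.006),('dark',[(.03,.055)],(.499,-.029),.01),('probe',PROBE,(.552,-.292),.01)]:
    for ims in ({'top':I['top']},{'side':I['side']},I): print(nm,list(ims),fit(ims,c,x0,g))
for n,u,v,z in [('top',225.1,235.6,.058),('side',251.5,176.1,.058),('top',347.2,227.7,.105),('side',304.7,237,.105),('top',451.3,202.9,.18),('side',388,286.7,.18)]: print(n,ray(n,u,v,z))
# overlay at fitted
m=[]
for n in I:
  im=cv2.cvtColor(I[n],cv2.COLOR_RGB2BGR)
  for (x,y),c in [((.4835,.3122),COVER),((.499,-.029),VES),((.552,-.292),PROBE)]:
    u,v=map(int,proj(n,(x,y,.08))); k=8;w=16
    w=25; k=5
    cr=cv2.resize(im[v-w:v+w,u-w:u+w],None,fx=k,fy=k,interpolation=cv2.INTER_CUBIC)
    xy,_=fit({n:I[n]},c,(x,y),.006)
    for z,r in c:
      pts=np.array([proj(n,(xy[0]+r*np.cos(a),xy[1]+r*np.sin(a),z)) for a in A])
      cv2.polylines(cr,[np.int32((pts-[u-w,v-w]+.5)*k)],True,(0,0,255),1)
    m.append(cr)
cv2.imwrite('pics/ov.png',np.vstack([np.hstack(m[:3]),np.hstack(m[3:])]))
E
```

```text
cover ['top'] (array([0.4806, 0.308 ]), -226.5)
cover ['side'] (array([0.4849, 0.3129]), -352.5)
cover ['top', 'side'] (array([0.4835, 0.3122]), -566.6)
vessel ['top'] (array([ 0.4956, -0.03  ]), -141.9)
vessel ['side'] (array([ 0.4982, -0.0327]), -229.9)
vessel ['top', 'side'] (array([ 0.4971, -0.0315]), -363.4)
dark ['top'] (array([ 0.4888, -0.0288]), -94.6)
dark ['side'] (array([ 0.4914, -0.0401]), -80.7)
dark ['top', 'side'] (array([ 0.4887, -0.0352]), -166.0)
probe ['top'] (array([ 0.5521, -0.2955]), -259.1)
probe ['side'] (array([ 0.5537, -0.2961]), -248.6)
probe ['top', 'side'] (array([ 0.5533, -0.2959]), -502.6)
top [0.47929039 0.30554637 0.058     ]
side [0.48553299 0.31356193 0.058     ]
top [ 0.49773538 -0.03249473  0.105     ]
side [ 0.49913777 -0.03210953  0.105     ]
top [ 0.55486804 -0.29655938  0.18      ]
side [ 0.55487961 -0.29385701  0.18      ]
```

View pics/ov.png

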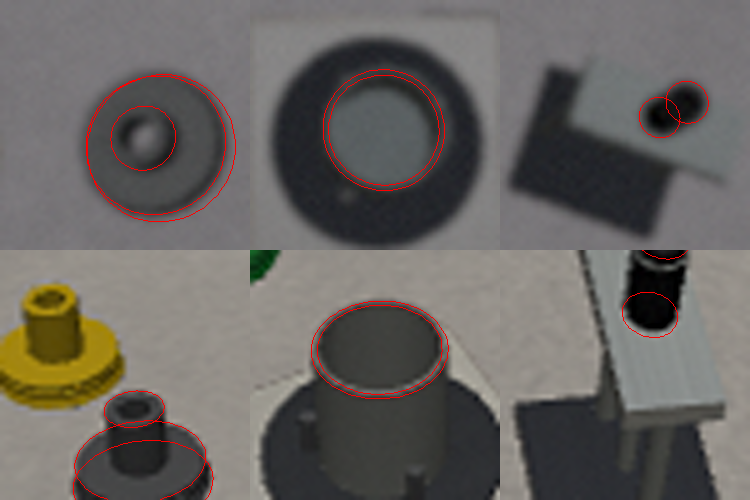

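```bash
cat >> h.py <<'E'
def rel(xyz,yaw=0):
    """shift/turn in tool axes to TCP xyz, tool straight down with jaws at yaw from world x"""
    o=manip.get_obs(); R=Rot.from_quat(o['ee_rot']); T=Rot.from_euler('z',yaw)*Rot.from_euler('x',np.pi)
    print('t',o['clock'],'pos',o['position'].round(4),'f',o['ft_force'].round(2),'w',round(o['grip_width']*.0854,4),'j',o['joint_pos'].round(2))
    print('turn',np.degrees((R.inv()*T).as_rotvec()).round(2),'shift',R.inv().apply(np.array(xyz)-o['position']).round(4))
E
python3 -c "
from h import *
rel((.4835,.312,.16))"
```

```text
t 0.1 pos [0.2041 0.5904 0.2306] f [ 0.66  0.19 -0.28] w 0.0852 j [-1.26  0.33 -0.06  1.46  0.02  1.35 -0.09]
turn [5.000e-02 6.000e-02 7.093e+01] shift [-0.1718  0.355   0.0709]
```

Request:
move_arm --pt "0 0 8 -0.019 0.039 0.008 0.085" --pt "0 0 16 -0.038 0.079 0.016 0.085" --pt "0 0 24 -0.057 0.118 0.024 0.085" --pt "0 0 32 -0.076 0.158 0.032 0.085" --pt "0 0 40 -0.095 0.197 0.04 0.085" --pt "0 0 48 -0.114 0.237 0.048 0.085" --pt "0 0 56 -0.133 0.276 0.055 0.085" --pt "0 0 64 -0.153 0.316 0.063 0.085" --pt "0 0 70.9 -0.172 0.355 0.071 0.085" --pt "0 0 70.9 -0.172 0.355 0.071 0.085" --grip_force 30

```text
clock: 1.1
position: [0.4873, 0.3056, 0.1591]
ee_rot: [1.0, -0.006, 0.0, 0.002]
ft_force: [0.7, -0.9, 0.3]
grip_width: 0.997
```

Run:
```python
from h import *
rel((.4835,.312,.027))
m=[]
for n in('top','side'):
    im=snap(n,n+'1.png'); u,v=map(int,proj(n,(.4835,.312,.08)))
    w=40;m.append(cv2.resize(im[v-w:v+w,u-w:u+w,::-1],None,fx=5,fy=5,interpolation=cv2.INTER_CUBIC))
cv2.imwrite('pics/m1.png',np.hstack(m))
rel((.4835,.312,.027))
```

```text
t 1.1 pos [0.4873 0.3056 0.1591] f [ 0.74 -0.95  0.31] w 0.0851 j [-0.9   0.28  0.3   1.7  -0.08  1.18 -0.59]
turn [ 0.22 -0.03 -0.71] shift [-0.004  -0.0069  0.1321]
t 1.2 pos [0.4837 0.3113 0.1598] f [-0.76  0.29 -0.38] w 0.0851 j [-0.9   0.28  0.29  1.7  -0.09  1.18 -0.58]
turn [ 0.04  0.05 -0.05] shift [-1.000e-04 -8.000e-04  1.328e-01]
```

View pics/m1.png

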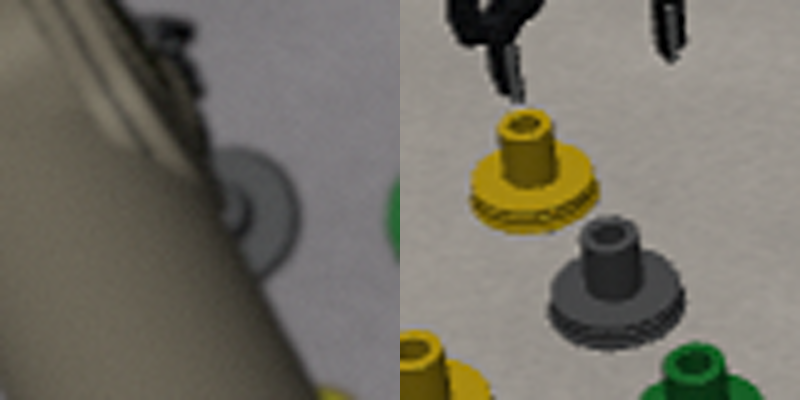

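The side crop shows the gripper above and behind the grey cover (crop 612,290), centred as expected. Descending and gripping.

Request:
move_arm --pt "0 0 0 0 -0.001 0.03 0.085" --pt "0 0 0 0 -0.001 0.06 0.085" --pt "0 0 0 0 -0.001 0.09 0.085" --pt "0 0 0 0 -0.001 0.12 0.085" --pt "0 0 0 0 -0.001 0.133 0.085" --pt "0 0 0 0 -0.001 0.133 0.085" --pt "0 0 0 0 -0.001 0.133 0.05" --pt "0 0 0 0 -0.001 0.133 0.02" --pt "0 0 0 0 -0.001 0.133 0.02" --pt "0 0 0 0 -0.001 0.133 0.02" --grip_force 30

```text
clock: 2.2
position: [0.484, 0.3138, 0.0286]
ee_rot: [1.0, 0.0, 0.001, -0.001]
ft_force: [-2.2, -0.9, 6.9]
grip_width: 0.423
```

Request:
move_arm --pt "0 0 0 0 0 0 0.02" --pt "0 0 0 0 0 0 0.02" --pt "0 0 0 0 0 0 0.02" --pt "0 0 0 0 0 0 0.02"

```text
clock: 2.6
position: [0.484, 0.3138, 0.0286]
ee_rot: [1.0, 0.0, 0.001, -0.001]
ft_force: [-1.1, -1.0, 7.3]
grip_width: 0.424
```

Run:
```python
from h import *
rel((.4835,.312,.18))
im=snap('side','side2.png')
print(fit({'side':im},COVER,(.4835,.312),.01))
u,v=map(int,proj('side',(.4835,.312,.05))); w=40
cv2.imwrite('pics/m2.png',cv2.resize(im[v-w:v+w,u-w:u+w,::-1],None,fx=6,fy=6,interpolation=cv2.INTER_CUBIC))
```

```text
t 2.6 pos [0.484  0.3138 0.0286] f [-1.09 -0.98  7.35] w 0.0362 j [-0.88  0.43  0.27  1.81 -0.14  0.92 -0.55]
turn [-0.09 -0.07  0.04] shift [-0.0004  0.0016 -0.1514]
(array([0.4835, 0.3135]), -332.8)
```

View pics/m2.png

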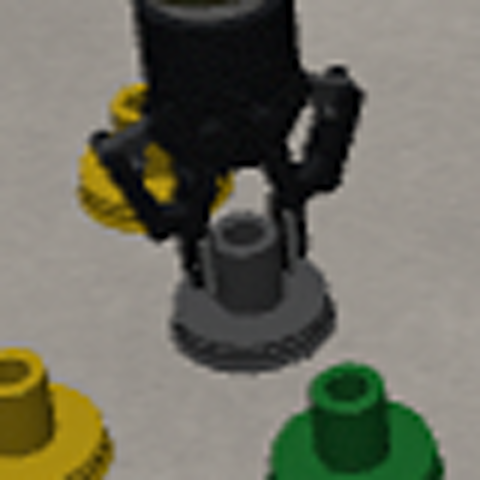

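Request:
move_arm --pt "0 0 0 0 0 -0.015 0.02" --pt "0 0 0 0 0 -0.045 0.02" --pt "0 0 0 0 0 -0.08 0.02" --pt "0 0 0 0 0 -0.115 0.02" --pt "0 0 0 0 0 -0.142 0.02" --pt "0 0 0 0 0 -0.142 0.02" --grip_force 40

```text
clock: 3.25
position: [0.4854, 0.3142, 0.1748]
ee_rot: [1.0, 0.0, 0.003, -0.003]
ft_force: [0.3, 0.1, -0.5]
grip_width: 0.418
```

Request:
move_arm --pt "0 0 0 0 0.02 0 0.02" --pt "0 0 0 0.002 0.06 0 0.02" --pt "0 0 0 0.004 0.1 0 0.02" --pt "0 0 0 0.006 0.14 0 0.02" --pt "0 0 0 0.008 0.18 0 0.02" --pt "0 0 0 0.01 0.22 0 0.02" --pt "0 0 0 0.012 0.26 0 0.02" --pt "0 0 0 0.014 0.3 0 0.02" --pt "0 0 0 0.014 0.33 0 0.02" --pt "0 0 0 0.014 0.345 0 0.02"

```text
clock: 4.25
position: [0.4964, -0.0359, 0.1689]
ee_rot: [1.0, -0.002, -0.001, 0.0]
ft_force: [-0.1, 0.9, -1.1]
grip_width: 0.414
```

Request:
move_arm --pt "0 0 0 0 0 0 0.02" --pt "0 0 0 0 0 0 0.02" --pt "0 0 0 0 0 0 0.02"

```text
clock: 4.55
position: [0.4974, -0.0307, 0.169]
ee_rot: [1.0, 0.001, -0.0, -0.0]
ft_force: [-0.3, 0.2, -0.6]
grip_width: 0.416
```

Run:
```python
from h import *
rel((.498,-.032,.16))
o=manip.get_obs(); p=o['position']; z=p[2]-.0286
im=snap('side','side3.png')
C=[(z+a,b) for a,b in COVER]
print(fit({'side':im},C,p[:2],.01),'at z',z)
u,v=map(int,proj('side',(.498,-.032,.13))); w=40
cr=cv2.resize(im[v-w:v+w,u-w:u+w,::-1],None,fx=7,fy=7,interpolation=cv2.INTER_CUBIC)
for (x,y),cc,col in [((p[0],p[1]),C,(0,0,255)),((.4982,-.0327),VES,(0,255,0))]:
  for zz,r in cc:
    pts=np.array([proj('side',(x+r*np.cos(a),y+r*np.sin(a),zz)) for a in A])
    cv2.polylines(cr,[np.int32((pts-[u-w,v-w]+.5)*7)],True,col,1)
cv2.imwrite('pics/m3.png',cr)
```

```text
t 4.55 pos [ 0.4974 -0.0307  0.169 ] f [-0.3   0.24 -0.56] w 0.0355 j [-0.54  0.09  0.54  1.9  -0.05  1.16  0.02]
turn [-0.02  0.03  0.12] shift [0.0006 0.0014 0.009 ]
(array([ 0.4977, -0.0311]), -322.6) at z 0.1404313505527136
```

View pics/m3.png

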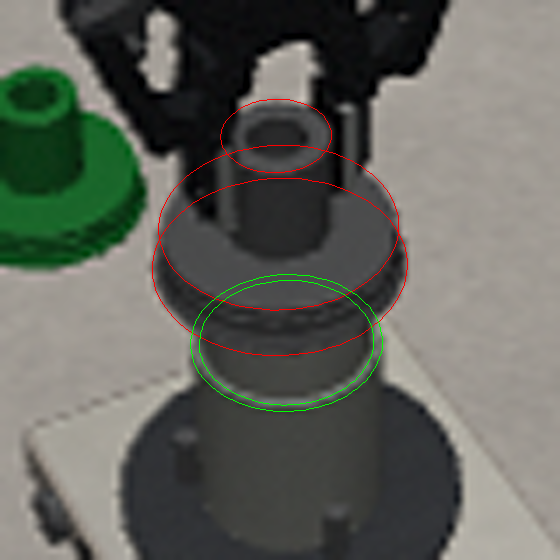

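Request:
move_arm --pt "0 0 0 0.0007 0.0014 0.003 0.02" --pt "0 0 0 0.0007 0.0014 0.01 0.02" --pt "0 0 0 0.0007 0.0014 0.018 0.02" --pt "0 0 0 0.0007 0.0014 0.025 0.02" --pt "0 0 0 0.0007 0.0014 0.03 0.02" --pt "0 0 0 0.0007 0.0014 0.034 0.02" --pt "0 0 0 0.0007 0.0014 0.038 0.02" --pt "0 0 0 0.0007 0.0014 0.042 0.02" --pt "0 0 0 0.0007 0.0014 0.044 0.02" --pt "0 0 0 0.0007 0.0014 0.044 0.02"

```text
clock: 5.6
position: [0.4983, -0.0332, 0.1251]
ee_rot: [1.0, 0.0, -0.0, -0.0]
ft_force: [-0.1, 0.7, -1.1]
grip_width: 0.42
```

Run:
```python
from h import *
rel((.498,-.032,.1216))
```

```text
t 5.6 pos [ 0.4983 -0.0332  0.1251] f [-0.13  0.68 -1.1 ] w 0.0359 j [-0.52  0.15  0.54  1.94 -0.09  1.07  0.06]
turn [-0.    0.02  0.03] shift [-0.0003 -0.0012  0.0035]
```

Request:
move_arm --pt "0 0 0 0 -0.0005 0.001 0.02" --pt "0 0 0 0 -0.0005 0.002 0.02" --pt "0 0 0 0 -0.0005 0.003 0.02" --pt "0 0 0 0 -0.0005 0.0035 0.02" --pt "0 0 0 0 -0.0005 0.004 0.02" --pt "0 0 0 0 -0.0005 0.0045 0.02" --pt "0 0 0 0 -0.0005 0.0045 0.02" --pt "0 0 0 0 -0.0005 0.0045 0.02"

```text
clock: 6.4
position: [0.4985, -0.0327, 0.1217]
ee_rot: [1.0, 0.0, 0.0, -0.0]
ft_force: [-5.7, -0.1, 11.3]
grip_width: 0.419
```

Request:
move_arm --pt "0 0 0 0 0 -0.0007 0.02" --pt "0 0 0 0 0 -0.0007 0.04" --pt "0 0 0 0 0 -0.0007 0.05" --pt "0 0 0 0 0 -0.0007 0.065" --pt "0 0 0 0 0 -0.0007 0.065" --pt "0 0 0 0 0 -0.0007 0.065" --pt "0 0 0 0 0 -0.0007 0.065"

```text
clock: 7.1
position: [0.4984, -0.0327, 0.1215]
ee_rot: [1.0, 0.0, -0.0, -0.0]
ft_force: [-0.0, 0.1, -0.4]
grip_width: 0.76
```

Request:
move_arm --pt "0 0 0 0 0 -0.015 0.065" --pt "0 0 0 0 0 -0.04 0.065" --pt "0 0 0 0 0 -0.075 0.065" --pt "0 0 0 0 0 -0.11 0.065" --pt "0 0 0 0 0 -0.13 0.065" --pt "0 0 0 0 0 -0.13 0.065" --pt "0 0 0 0 0 -0.13 0.065"

```text
clock: 7.8
position: [0.4984, -0.0326, 0.2513]
ee_rot: [1.0, 0.0, 0.0, -0.0]
ft_force: [-0.2, -0.2, -0.2]
grip_width: 0.766
```

Run:
```python
from h import *
rel((.5535,-.296,.25))
im=snap('side','side4.png')
C=[(.093+a,b) for a,b in COVER]
f,_=fit({'side':im},C,(.4985,-.0327),.008);print(f)
u,v=map(int,proj('side',(.498,-.032,.12))); w=40
cr=cv2.resize(im[v-w:v+w,u-w:u+w,::-1],None,fx=7,fy=7,interpolation=cv2.INTER_CUBIC)
c2=cr.copy()
for zz,r in C:
    pts=np.array([proj('side',(f[0]+r*np.cos(a),f[1]+r*np.sin(a),zz)) for a in A])
    cv2.polylines(c2,[np.int32((pts-[u-w,v-w]+.5)*7)],True,(0,0,255),1)
cv2.imwrite('pics/m4.png',cv2.resize(np.hstack([cr,c2]),(800,400)))
```

```text
t 7.8 pos [ 0.4984 -0.0326  0.2513] f [-0.19 -0.24 -0.21] w 0.0654 j [-0.55  0.03  0.54  1.78 -0.01  1.34 -0.01]
turn [-0.02 -0.02  0.04] shift [0.0549 0.2634 0.0013]
[ 0.4984 -0.0331]
```

View pics/m4.png

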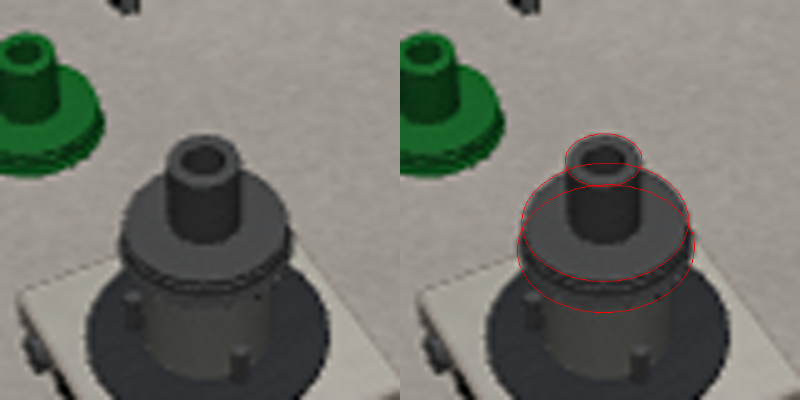

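Step 2 is done: the cover sits level on the rim. The side fit puts its axis at (0.4984,-0.0331), against a release TCP of (0.4984,-0.0327). Next is the probe.

Request:
move_arm --pt "0 0 0 0.004 0.02 0 0.065" --pt "0 0 0 0.012 0.055 0 0.065" --pt "0 0 0 0.02 0.095 0 0.065" --pt "0 0 0 0.028 0.135 0 0.065" --pt "0 0 0 0.036 0.175 0 0.065" --pt "0 0 0 0.044 0.215 0 0.065" --pt "0 0 0 0.052 0.248 0 0.065" --pt "0 0 0 0.055 0.263 0 0.065" --pt "0 0 0 0.055 0.263 0 0.065" --pt "0 0 0 0.055 0.263 0 0.065"

```text
clock: 8.85
position: [0.5532, -0.2951, 0.2502]
ee_rot: [1.0, 0.0, -0.001, -0.0]
ft_force: [-0.2, 0.1, -0.2]
grip_width: 0.76
```

Run:
```python
from h import *
rel((.554,-.2955,.145))
m=[]
for n in('top','side'):
    im=snap(n,n+'5.png'); u,v=map(int,proj(n,(.554,-.2955,.18)))
    print(n,fit({n:im},PROBE,(.554,-.295),.006))
    w=40;cr=cv2.resize(im[v-w:v+w,u-w:u+w,::-1],None,fx=5,fy=5,interpolation=cv2.INTER_CUBIC)
    for z,r in PROBE:
        pts=np.array([proj(n,(.554+r*np.cos(a),-.2955+r*np.sin(a),z)) for a in A])
        cv2.polylines(cr,[np.int32((pts-[u-w,v-w]+.5)*5)],True,(0,0,255),1)
    m.append(cr)
cv2.imwrite('pics/m5.png',np.hstack(m))
```

```text
t 8.85 pos [ 0.5532 -0.2951  0.2502] f [-0.17  0.14 -0.17] w 0.0649 j [-0.13  0.39  0.73  1.46 -0.26  1.4   0.61]
turn [-0.04  0.11  0.01] shift [0.001  0.0004 0.1052]
top (array([ 0.5521, -0.2954]), -260.3)
side (array([ 0.5536, -0.2961]), -251.9)
```

View pics/m5.png

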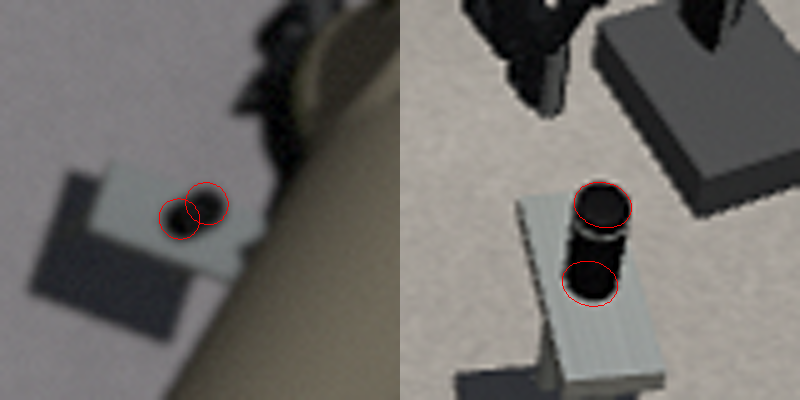

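The overlay rings sit on the handle in both views: side crop (603,205) and top crop (205,205). Descending to grip it.

Request:
move_arm --pt "0 0 0 0.001 0.001 0.02 0.065" --pt "0 0 0 0.001 0.001 0.045 0.065" --pt "0 0 0 0.001 0.001 0.07 0.065" --pt "0 0 0 0.001 0.001 0.09 0.065" --pt "0 0 0 0.001 0.001 0.105 0.065" --pt "0 0 0 0.001 0.001 0.105 0.065" --pt "0 0 0 0.001 0.001 0.105 0.04" --pt "0 0 0 0.001 0.001 0.105 0.025" --pt "0 0 0 0.001 0.001 0.105 0.005" --pt "0 0 0 0.001 0.001 0.105 0.005" --grip_force 40

```text
clock: 9.95
position: [0.555, -0.2969, 0.1476]
ee_rot: [1.0, 0.0, 0.001, 0.0]
ft_force: [-1.9, 0.7, 6.4]
grip_width: 0.244
```

Request:
move_arm --pt "0 0 0 0 0 0 0.005" --pt "0 0 0 0 0 0 0.005" --pt "0 0 0 0 0 0 0.005"

```text
clock: 10.25
position: [0.555, -0.297, 0.1476]
ee_rot: [1.0, 0.0, 0.001, 0.0]
ft_force: [-1.4, 0.7, 7.1]
grip_width: 0.246
```

Request:
move_arm --pt "0 0 0 0 0 -0.01 0.005" --pt "0 0 0 0 0 -0.025 0.005" --pt "0 0 0 0 0 -0.045 0.005" --pt "0 0 0 0 0 -0.065 0.005" --pt "0 0 0 0 0 -0.09 0.005" --pt "0 0 0 0 0 -0.115 0.005" --pt "0 0 0 0 0 -0.14 0.005" --pt "0 0 0 0 0 -0.16 0.005" --pt "0 0 0 0 0 -0.173 0.005" --pt "0 0 0 0 0 -0.173 0.005" --grip_force 50

```text
clock: 11.25
position: [0.5549, -0.2972, 0.3218]
ee_rot: [1.0, 0.0, 0.001, 0.001]
ft_force: [-0.2, 0.7, -1.2]
grip_width: 0.238
```

Run:
```python
from h import *
rel((.4984,-.033,.3176))
```

```text
t 11.25 pos [ 0.5549 -0.2972  0.3218] f [-0.15  0.72 -1.2 ] w 0.0203 j [-0.12  0.37  0.75  1.33 -0.25  1.53  0.6 ]
turn [ 0.07 -0.17  0.02] shift [-0.0564 -0.2643  0.0037]
```

Request:
move_arm --pt "0 0 0 -0.004 -0.02 0 0.005" --pt "0 0 0 -0.011 -0.05 0 0.005" --pt "0 0 0 -0.019 -0.09 0 0.005" --pt "0 0 0 -0.028 -0.13 0 0.005" --pt "0 0 0 -0.037 -0.17 0 0.005" --pt "0 0 0 -0.045 -0.21 0 0.005" --pt "0 0 0 -0.052 -0.24 0 0.005" --pt "0 0 0 -0.055 -0.256 0 0.005" --pt "0 0 0 -0.0564 -0.2643 0 0.005" --pt "0 0 0 -0.0564 -0.2643 0 0.005"

```text
clock: 12.25
position: [0.4978, -0.0317, 0.3189]
ee_rot: [1.0, 0.001, -0.0, -0.0]
ft_force: [-0.8, 0.2, -0.7]
grip_width: 0.243
```

Request:
move_arm --pt "0 0 0 0 0 0 0.005" --pt "0 0 0 0 0 0 0.005" --pt "0 0 0 0 0 0 0.005" --pt "0 0 0 0 0 0 0.005"

```text
clock: 12.65
position: [0.498, -0.0331, 0.3194]
ee_rot: [1.0, -0.0, -0.0, 0.0]
ft_force: [-0.2, 0.4, -0.7]
grip_width: 0.244
```

Run:
```python
from h import *
rel((.4984,-.033,.3176))
p=manip.get_obs()['position']; f=p[2]-.0176
im=snap('side','side6.png'); snap('top','top6.png')
u,v=map(int,proj('side',(.4984,-.033,.2))); w=50;k=6
cr=cv2.resize(im[v-w:v+w,u-w:u+w,::-1],None,fx=k,fy=k,interpolation=cv2.INTER_CUBIC)
for c,col,(x,y) in [([(f-.11,.004),(f-.055,.004),(f,.011)],(0,0,255),p[:2]),([(.151,.018),(.151,.01)],(0,255,0),(.4984,-.0331))]:
  for z,r in c:
    pts=np.array([proj('side',(x+r*np.cos(a),y+r*np.sin(a),z)) for a in A])
    cv2.polylines(cr,[np.int32((pts-[u-w,v-w]+.5)*k)],True,col,1)
cv2.imwrite('pics/m6.png',cr)
# rod edges per row
g=cv2.cvtColor(im,cv2.COLOR_RGB2GRAY)
for z in (f-.10,f-.08,f-.05,f-.03):
    uu,vv=proj('side',(p[0],p[1],z)); print(round(uu,2),round(vv,2),g[round(vv),round(uu)-7:round(uu)+8])
```

```text
t 12.65 pos [ 0.498  -0.0331  0.3194] f [-0.24  0.44 -0.66] w 0.0208 j [-0.59 -0.01  0.57  1.67  0.    1.48 -0.02]
turn [ 0.01  0.01 -0.03] shift [ 0.0004 -0.0001  0.0018]
303.62 207.29 [156 153 152 154 112  70  66  55 142 153 152 152 153 152 150]
303.43 200.59 [153 154 152 153 157 114  72  66  53 144 158 157 157 155 153]
303.15 190.21 [154 153 154 155 163  89  63  63  70 150 161 157 155 156 156]
302.95 183.06 [150 154 150 150 156  85  62  61  93 145 149 150 150 152 152]
```

View pics/m6.png

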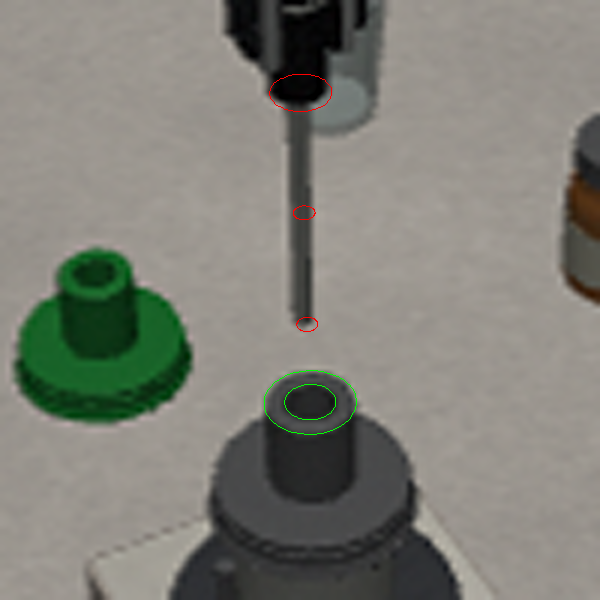

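Run:
```python
from h import *
im=cv2.imread('pics/side6.png');g=cv2.GaussianBlur(cv2.cvtColor(im,cv2.COLOR_BGR2GRAY),(1,1),0).astype(float)
p=np.array([.498,-.0331]); f=.3194-.0176
def edges(x,y,z,hw):
    u,v=proj('side',(x,y,z)); uu=np.arange(u-hw,u+hw+.01,.1)
    # sample along the row perpendicular-ish
    s=cv2.remap(g.astype(np.float32),uu[None].astype(np.float32),np.full((1,len(uu)),v,np.float32),cv2.INTER_LINEAR)[0]
    bgL,bgR=s[:10].mean(),s[-10:].mean(); d=np.gradient(cv2.GaussianBlur(s[None],(0,0),4)[0])
    return uu[d.argmin()]-u,uu[d.argmax()]-u
for z in (f-.1,f-.09,f-.08,f-.07,f-.06,f-.05,f-.04,f-.03,f-.02): print('rod',np.round(edges(*p,z,6),2),round(sum(edges(*p,z,6))/2,2))
for z in (.145,.14,.135,.13,.125): print('tube',np.round(edges(.4984,-.0331,z,12),2),round(sum(edges(.4984,-.0331,z,12))/2,2))
b=np.array(proj('side',(*p,.25)))
for d in ((.001,0,0),(0,.001,0),(0,0,.001)): print(d,np.round(np.array(proj('side',(p[0]+d[0],p[1]+d[1],.25+d[2])))-b,3))
col=np.arange(int(proj('side',(*p,f-.11))[1])-8,int(proj('side',(*p,f-.11))[1])+6); print('tip v pred',proj('side',(*p,f-.11)),col[0],g[col,302].astype(int),g[col,303].astype(int))
print('face v',proj('side',(*p,f)))
t=cv2.imread('pics/top6.png'); u,v=map(int,proj('top',(.498,-.033,.2)));w=40
cv2.imwrite('pics/t6.png',cv2.resize(t[v-w:v+w,u-w:u+w],None,fx=6,fy=6,interpolation=cv2.INTER_CUBIC))
```

```text
rod [-2.8  0.9] -0.95
rod [-2.5  1. ] -0.75
rod [-2.4  1.1] -0.65
rod [-2.7  1.2] -0.75
rod [-2.6  1.3] -0.65
rod [-2.5  1.4] -0.55
rod [-2.5  1.3] -0.6
rod [-2.4  1.4] -0.5
rod [-2.4  1.5] -0.45
tube [-7.8  7.9] 0.05
tube [-10.   11.1] 0.55
tube [-7.8  7.3] -0.25
tube [-7.7  7.3] -0.2
tube [-7.8  7.2] -0.3
(0.001, 0, 0) [ 0.412 -0.13 ]
(0, 0.001, 0) [-0.194 -0.258]
(0, 0, 0.001) [-0.01  -0.352]
tip v pred (np.float64(303.7067667790514), np.float64(210.59275892128542)) 202 [ 73  72  72  72  73  70  67  80  78 136 153 150 149 149] [ 66  65  64  66  66  66  66  64  60 109 152 149 151 151]
face v (np.float64(302.6362711918814), np.float64(171.97031094878125))
```

View pics/t6.png

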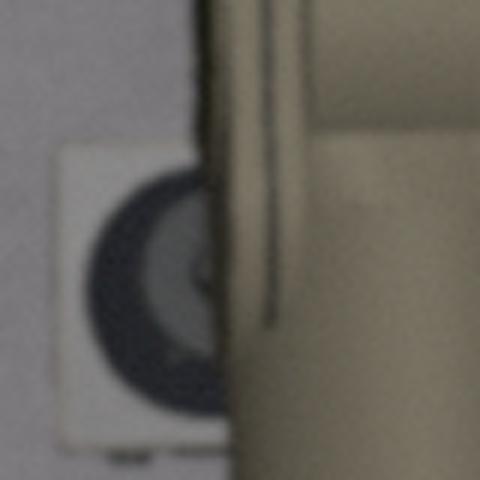

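Run:
```python
from h import *
for k in (4,6):
    im={'side':cv2.imread(f'pics/side{k}.png')[:,:,::-1].copy()}
    for C in ([(.151,.018)],[(.151,.010)],[(.151,.018),(.111,.04)],[(.151,.018),(.151,.010),(.111,.04)]): print(k,C,fit(im,C,(.4984,-.0331),.006))
# rod: tip circle front + side lines, fitted as (x,y) with z fixed
from scipy.optimize import brute,fmin
g=cv2.GaussianBlur(cv2.cvtColor(im['side'],cv2.COLOR_RGB2GRAY).astype(np.float32),(0,0),.6)
f=.3194-.0176; p,c,R=cam('side')
def cost(q,ztip,lean=0):
    s=0
    x,y=q; d=np.array([x,y])-c[:2]; d/=np.linalg.norm(d); n=np.array([-d[1],d[0]])
    zs=np.linspace(ztip+.005,ztip+.085,60)
    def sm(P):
        P=np.array(P); k=(P-c)@R
        return cv2.remap(g,(p['cx']-p['fx']*k[:,0]/k[:,2]).astype(np.float32)[None],(p['cy']+p['fy']*k[:,1]/k[:,2]).astype(np.float32)[None],cv2.INTER_LINEAR)[0]
    for sg in(1,-1):
        P=lambda r:[(x+sg*n[0]*r,y+sg*n[1]*r,z) for z in zs]
        s-=(sm(P(.006))-sm(P(.002))).mean()
    a0=np.arctan2(-d[1],-d[0]); aa=np.linspace(a0-.9,a0+.9,20)
    P=lambda r:[(x+r*np.cos(a),y+r*np.sin(a),ztip) for a in aa]
    return s-(sm(P(.006))-sm(P(.002))).mean()
for dz in(-.002,0,.002):
    q=brute(lambda q:cost(q,f-.11+dz),[(.490,.506),(-.042,-.024)],Ns=33,finish=fmin); print('rod dz',dz,q.round(4),cost(q,f-.11+dz))
```

```text
4 [(0.151, 0.018)] (array([ 0.4981, -0.0335]), -134.2)
4 [(0.151, 0.01)] (array([ 0.4989, -0.0317]), -119.4)
4 [(0.151, 0.018), (0.111, 0.04)] (array([ 0.4982, -0.0334]), -243.2)
4 [(0.151, 0.018), (0.151, 0.01), (0.111, 0.04)] (array([ 0.4987, -0.0325]), -358.9)
6 [(0.151, 0.018)] (array([ 0.4981, -0.0335]), -134.0)
6 [(0.151, 0.01)] (array([ 0.499 , -0.0317]), -119.3)
6 [(0.151, 0.018), (0.111, 0.04)] (array([ 0.4982, -0.0334]), -243.4)
6 [(0.151, 0.018), (0.151, 0.01), (0.111, 0.04)] (array([ 0.4989, -0.0325]), -358.9)
rod dz -0.002 [ 0.4995 -0.0271] -190.44855
rod dz 0 [ 0.4986 -0.0291] -190.71529
rod dz 0.002 [ 0.4977 -0.0311] -191.0729
```

Request:
move_arm --pt "0 0 0 0 0.001 0.008 0.005" --pt "0 0 0 0 0.002 0.018 0.005" --pt "0 0 0 0 0.0025 0.026 0.005" --pt "0 0 0 0 0.0025 0.031 0.005" --pt "0 0 0 0 0.0025 0.033 0.005" --pt "0 0 0 0 0.0025 0.033 0.005" --pt "0 0 0 0 0.0025 0.033 0.005"

```text
clock: 13.45
position: [0.4981, -0.0349, 0.2867]
ee_rot: [1.0, 0.0, 0.0, -0.0]
ft_force: [-0.9, 0.4, -0.7]
grip_width: 0.242
```

```bash
cat >> h.py <<'E'
def rodfit(im,ztip,x0,L=.085):
    from scipy.optimize import brute,fmin
    g=cv2.GaussianBlur(cv2.cvtColor(im,cv2.COLOR_RGB2GRAY).astype(np.float32),(0,0),.6); p,c,R=cam('side')
    def sm(P):
        k=(np.array(P)-c)@R
        return cv2.remap(g,(p['cx']-p['fx']*k[:,0]/k[:,2]).astype(np.float32)[None],(p['cy']+p['fy']*k[:,1]/k[:,2]).astype(np.float32)[None],cv2.INTER_LINEAR)[0]
    def cost(q):
        x,y=q; d=np.array([x,y])-c[:2]; d/=np.linalg.norm(d); n=np.array([-d[1],d[0]]); s=0
        for sg in(1,-1):
            P=lambda r:[(x+sg*n[0]*r,y+sg*n[1]*r,z) for z in np.linspace(ztip+.005,ztip+L,60)]
            s-=(sm(P(.006))-sm(P(.002))).mean()
        a0=np.arctan2(-d[1],-d[0]); P=lambda r:[(x+r*np.cos(a),y+r*np.sin(a),ztip) for a in np.linspace(a0-.9,a0+.9,20)]
        return s-(sm(P(.006))-sm(P(.002))).mean()
    return brute(cost,[(x0[0]-.008,x0[0]+.008),(x0[1]-.009,x0[1]+.009)],Ns=33,finish=fmin).round(4)
E
python3 - <<'E'
from h import *
rel((.4984,-.0353,.19))
o=manip.get_obs()['position']; zt=o[2]-.1276; print('ztip',zt)
im=snap('side','side7.png')
for d in(-.001,0,.001): print(rodfit(im,zt+d,(.4984,-.032)))
u,v=map(int,proj('side',(.4985,-.0328,.16))); w=30;k=10
cr=cv2.resize(im[v-w:v+w,u-w:u+w,::-1],None,fx=k,fy=k,interpolation=cv2.INTER_CUBIC)
for z,r in [(.151,.018),(.151,.01),(zt,.004)]:
    pts=np.array([proj('side',(.4985+r*np.cos(a),-.0328+r*np.sin(a),z)) for a in A])
    cv2.polylines(cr,[np.int32((pts-[u-w,v-w]+.5)*k)],True,(0,255,0),1)
cv2.imwrite('pics/m7.png',cr)
E
```

```text
t 13.45 pos [ 0.4981 -0.0349  0.2867] f [-0.88  0.4  -0.75] w 0.0207 j [-0.59  0.    0.57  1.72 -0.    1.41 -0.01]
turn [-0.01 -0.03  0.03] shift [0.0002 0.0005 0.0967]
ztip 0.15914498157145524
[ 0.506  -0.0146]
[ 0.5054 -0.0161]
[ 0.5049 -0.0169]
```

View pics/m7.png

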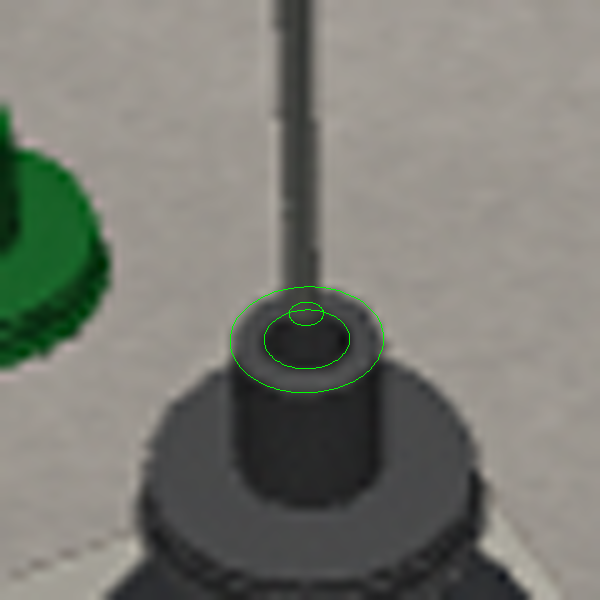

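Run:
```python
from h import *
im=cv2.imread('pics/side7.png');g=cv2.cvtColor(im,cv2.COLOR_BGR2GRAY)
print('tip if at axis',np.round(proj('side',(.4985,-.0328,.1591)),2),'if y+2mm',np.round(proj('side',(.4982,-.0309,.1591)),2),'mouth',np.round(proj('side',(.4985,-.0328,.151)),2))
print(list(range(297,310)))
for v in range(222,240): print(v,g[v,297:310])
```

```text
tip if at axis [304.14 220.9 ] if y+2mm [303.67 220.44] mouth [304.2  223.42]
[297, 298, 299, 300, 301, 302, 303, 304, 305, 306, 307, 308, 309]
222 [136  84  71  69  40  32  43  48  41  38  35  53  72]
223 [104  73  73  47  33  37  38  40  39  40  36  24  68]
224 [99 73 73 39 33 36 39 41 39 40 35 21 68]
225 [84 69 75 53 35 35 39 41 39 39 34 45 71]
226 [52 67 76 75 65 48 39 37 38 41 50 73 77]
227 [36 39 69 77 76 76 77 75 76 75 78 79 68]
228 [38 27 32 49 71 79 79 80 80 83 74 66 43]
229 [39 30 34 34 34 53 54 56 56 43 35 38 37]
230 [49 33 37 37 38 39 37 40 38 38 37 37 39]
231 [47 32 36 37 38 39 39 39 41 39 39 38 38]
232 [48 32 34 38 38 40 38 40 40 39 40 38 38]
233 [47 33 35 38 39 40 39 40 41 41 40 39 37]
234 [46 31 35 37 41 39 40 40 42 38 41 39 37]
235 [57 33 37 36 37 40 42 40 42 40 38 39 37]
236 [54 36 34 37 38 40 39 41 41 40 38 39 38]
237 [76 44 33 38 39 39 42 40 40 40 39 37 37]
238 [76 57 37 38 38 38 42 39 39 40 38 37 34]
239 [74 75 58 40 36 39 38 39 38 39 37 36 44]
```

Run:
```python
from h import *
im=cv2.imread('pics/side7.png');g=cv2.cvtColor(im,cv2.COLOR_BGR2GRAY)
for v in range(205,223): print(v,g[v,296:311])
```

```text
205 [154 152 151 152 153 156  86  64  61  91 149 156 155 154 153]
206 [154 154 152 152 154 157  87  64  64  92 147 155 155 153 151]
207 [155 157 154 152 150 156  86  64  63  89 145 153 154 153 153]
208 [150 153 152 151 153 157  86  64  64  92 147 154 152 154 154]
209 [151 152 151 153 155 160  87  63  62  91 148 154 150 149 150]
210 [152 150 151 152 156 161 105  70  63  92 148 155 150 147 148]
211 [148 150 151 153 154 158  89  65  62  90 146 152 151 148 149]
212 [148 151 153 154 155 156 101  68  63  92 145 153 152 151 148]
213 [149 153 151 150 151 156 100  67  63  92 146 155 153 152 151]
214 [152 153 152 151 152 155  99  68  62  94 145 152 152 151 152]
215 [152 153 152 149 149 154  98  68  65  68 143 151 151 151 149]
216 [149 150 149 148 150 153  97  68  66  70 144 151 150 153 153]
217 [148 150 150 150 151 154  99  68  64  70 146 153 149 152 152]
218 [149 150 151 151 154 156 100  68  65  73 148 154 156 157 154]
219 [149 151 152 152 155 122  77  66  67  55  84  86 123 151 152]
220 [149 151 151 118  76  70  65  67  69  59  75  73  69  82 125]
221 [149 153 120  77  71  76  66  69  70  59  52  68  74  72  62]
222 [152 136  84  71  69  40  32  43  48  41  38  35  53  72  69]
```

Request:
move_arm --pt "0 0 0 0.0002 0.001 0 0.005" --pt "0 0 0 0.0003 0.0019 0 0.005" --pt "0 0 0 0.0003 0.0019 0 0.005" --pt "0 0 0 0.0003 0.0019 0 0.005" --pt "0 0 0 0.0003 0.0019 0 0.005"

```text
clock: 14.0
position: [0.4983, -0.0368, 0.2865]
ee_rot: [1.0, 0.0, 0.0, -0.0]
ft_force: [0.0, 0.1, -1.0]
grip_width: 0.246
```

Run:
```python
from h import *
rel((.4984,-.0368,.1976))
g=cv2.cvtColor(snap('side','side8.png'),cv2.COLOR_RGB2GRAY)
for v in (160,175,190,205,*range(214,228)): print(v,g[v,296:311])
```

```text
t 14.0 pos [ 0.4983 -0.0368  0.2865] f [ 0.04  0.08 -1.  ] w 0.021 j [-0.58  0.01  0.58  1.72 -0.    1.41 -0.01]
turn [-0.01 -0.    0.04] shift [0.0001 0.     0.0889]
160 [11  7  7 13 25 82 87 86 97 88 80 34  2 14 10]
175 [27 23 55 66 58 22  5  8 10  3  6  2  7  6  4]
190 [153 152 154 155 157 162  86  60  64  95 153 159 156 156 157]
205 [153 151 152 152 151 155 116  73  64  74 148 157 155 154 153]
214 [151 154 151 150 150 154 111  70  65  57 141 152 153 152 151]
215 [152 152 152 150 149 152 102  65  66  57 142 151 151 152 148]
216 [148 150 149 149 149 151 134  81  65  56 143 151 151 154 153]
217 [149 151 150 149 150 152 134  81  65  56 145 152 149 152 151]
218 [147 150 151 152 152 156 134  80  67  57 146 155 156 156 155]
219 [150 152 152 152 154 120  89  69  67  60  85  86 124 151 153]
220 [149 151 152 119  77  69  66  65  68  63  62  70  69  83 123]
221 [149 153 119  76  71  76  68  66  68  64  52  68  73  71  64]
222 [152 136  84  71  69  41  34  60  75  56  39  35  55  70  70]
223 [152 103  73  74  47  33  34  37  38  39  39  37  25  67  72]
224 [157  99  72  74  40  30  36  39  40  40  39  35  24  68  74]
225 [158  84  68  75  53  34  35  39  39  38  39  34  47  72  76]
226 [123  51  66  76  77  66  48  38  38  37  40  50  72  77  75]
227 [70 38 38 68 77 76 77 75 76 76 77 75 79 68 42]
```

The tip is now centred over the bore: the tip pixel is about (304.0,221.0), and (304.1,220.9) is expected. Lowering straight down.

Request:
move_arm --pt "0 0 0 0 0 0.003 0.005" --pt "0 0 0 0 0 0.007 0.005" --pt "0 0 0 0 0 0.011 0.005" --pt "0 0 0 0 0 0.015 0.005" --pt "0 0 0 0 0 0.019 0.005" --pt "0 0 0 0 0 0.022 0.005" --pt "0 0 0 0 0 0.024 0.005" --pt "0 0 0 0 0 0.024 0.005"

```text
clock: 14.85
position: [0.4982, -0.0368, 0.2622]
ee_rot: [1.0, 0.0, -0.0, 0.0]
ft_force: [0.7, -0.6, -0.6]
grip_width: 0.238
```

Run:
```python
from h import *
rel((.4984,-.0368,.1976))
g=cv2.cvtColor(snap('side','side9.png'),cv2.COLOR_RGB2GRAY)
for v in (205,*range(214,228)): print(v,g[v,296:311])
```

```text
t 14.85 pos [ 0.4982 -0.0368  0.2622] f [ 0.66 -0.59 -0.59] w 0.0203 j [-0.58  0.02  0.58  1.76 -0.01  1.36 -0.  ]
turn [0.   0.02 0.03] shift [ 0.0002 -0.      0.0646]
205 [153 151 152 152 152 156  97  65  63  74 148 158 154 153 154]
214 [151 153 153 151 151 154 112  71  66  56 141 153 153 151 151]
215 [152 154 151 150 150 153 102  66  66  58 143 151 152 151 149]
216 [149 150 150 148 150 152 133  79  66  56 143 151 151 153 152]
217 [149 152 152 151 150 153 134  80  66  56 144 152 149 153 153]
218 [148 150 153 152 153 155 135  80  66  58 147 155 156 156 155]
219 [150 152 153 152 155 120  89  67  67  60  85  87 124 151 153]
220 [151 152 151 118  77  69  66  65  69  62  73  71  69  84 125]
221 [149 153 120  77  72  76  69  65  68  63  51  67  73  71  65]
222 [151 137  84  72  70  41  33  63  69  66  43  34  54  71  70]
223 [154 103  72  73  48  35  36  62  69  67  45  34  26  68  73]
224 [158 100  73  75  40  31  37  62  70  68  44  35  24  67  73]
225 [158  83  69  74  53  33  24  60  70  67  45  34  46  72  76]
226 [124  52  68  75  76  65  47  61  69  65  46  51  72  76  77]
227 [69 36 40 68 76 77 77 75 73 76 76 78 79 68 42]
```

Request:
move_arm --pt "0 0 0 0 0 0.004 0.005" --pt "0 0 0 0 0 0.011 0.005" --pt "0 0 0 0 0 0.019 0.005" --pt "0 0 0 0 0 0.027 0.005" --pt "0 0 0 0 0 0.035 0.005" --pt "0 0 0 0 0 0.043 0.005" --pt "0 0 0 0 0 0.051 0.005" --pt "0 0 0 0 0 0.058 0.005" --pt "0 0 0 0 0 0.063 0.005" --pt "0 0 0 0 0 0.0645 0.005"

```text
clock: 15.9
position: [0.4981, -0.0368, 0.1974]
ee_rot: [1.0, 0.0, -0.0, 0.0]
ft_force: [-0.3, 0.1, -0.5]
grip_width: 0.241
```

Request:
move_arm --pt "0 0 0 0 0 0 0.005" --pt "0 0 0 0 0 0 0.005" --pt "0 0 0 0 0 0 0.005" --pt "0 0 0 0 0 0 0.005" --pt "0 0 0 0 0 0 0.005" --pt "0 0 0 0 0 0 0.005"

```text
clock: 16.5
position: [0.4983, -0.0368, 0.1981]
ee_rot: [1.0, 0.0, 0.0, -0.0]
ft_force: [-0.3, -0.6, -0.3]
grip_width: 0.238
```

Run:
```python
from h import *
rel((.4984,-.0368,.1976))
im=snap('side','side10.png');g=cv2.cvtColor(im,cv2.COLOR_RGB2GRAY)
print(fit({'side':im},[(.151,.018),(.151,.01),(.111,.04)],(.4984,-.0331),.006))
for v in range(212,228): print(v,g[v,296:311])
```

```text
t 16.5 pos [ 0.4983 -0.0368  0.1981] f [-0.31 -0.64 -0.34] w 0.0203 j [-0.57  0.07  0.58  1.86 -0.04  1.23  0.02]
turn [-0.01 -0.01  0.03] shift [0.0001 0.     0.0005]
(array([ 0.4989, -0.0322]), -341.2)
212 [157 165 123  68  64  75  33   5  12  11   6   8   0 149 155]
213 [153 158 163  86  30  25  12   6   5  10   5   2   0 149 157]
214 [154 157 160 129  50   0   1  14   6   2   6   6   0 107 150]
215 [154 156 157 162  70   0   4   7   6   6   3   0   0 148 155]
216 [151 152 152 157  99  30   0   8   2   2   0   0 109 155 157]
217 [151 154 154 155 160 132  65  13   0  13  75 153 159 158 155]
218 [151 153 154 154 158 162 132  79  70  68 125 155 161 160 157]
219 [152 154 155 154 157 124  98  68  66  66  81  87 127 154 155]
220 [152 154 154 120  77  69  73  64  67  66  66  73  70  85 127]
221 [152 155 121  78  72  77  71  62  68  66  54  69  76  73  67]
222 [154 138  86  72  69  43  32  56  68  68  44  33  55  73  71]
223 [156 106  75  75  48  33  35  57  68  69  45  36  23  69  74]
224 [160 102  74  75  40  30  35  58  68  67  47  36  25  69  74]
225 [161  84  71  75  53  35  34  57  67  68  45  35  45  72  77]
226 [126  52  69  77  77  66  48  57  67  67  50  51  74  78  78]
227 [72 36 40 69 78 78 78 76 76 77 76 79 81 70 42]
```

```bash
python3 -c "
from h import *
print(manip.hand_in())"
```

```text
the job is handed in; nothing more can be done
None
```

The grey cover is home on the vessel and the probe is held inside it, about halfway down. I handed in at about 16.5 s; the hand-in gives no verdict.

- **Cover:** I set it down on the rim, feeling 11 N at the expected home height (TCP z 0.1217 against 0.1216 m), then released it. It looked level afterwards, and the last picture shows the guide tube where it was, within about 1 mm.
- **Probe:** The tip works out at about 35 mm above the vessel floor. In the last side picture the rod is centred in the bore left to right (column 304.2 for the rod, 304.15 for the bore). Wrist force stayed below 1 N at each pause on the way down, so I saw no sign of contact.
- **Bystanders:** I never went near the jar, slide box or beaker, but I did not measure them again at the end.

**Checks that disagreed:**
- The two cameras differed by 2–6 mm. I relied on the side camera because it agreed with the arm's own position.
- The side view showed the rod about 4 mm off the gripper's centre in y. I corrected for this before lowering the probe.
- Centring along the side camera's line of sight is known only to about 1–2 mm.
- Part of the cover's skirt looked shorter in the image than my model. I relied on the contact height instead.

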